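Run a roller up the gutter and swing the keeper behind it

TASK

Push the steel roller up the sloped gutter with the fingertips, over the low sill, until it sits in its seat against the end stop and does not roll back; push it only, do not pick it up out of the gutter. Then push the keeper bar by its peg round behind the roller until it is fully home straight across the gutter, and leave the loose things beside the stand where they are.

Things in the scene. Friction and masses are not known exactly. Their poses are not given: they have to be found in the camera images.
- gutter: Sloped steel channel, fixed on a stand whose place and yaw vary. Origin: on the channel's floor, midway across, 75 mm above the worktop. Axes: x along the channel UPHILL (7 degrees slope), z square to the floor, y to the left looking uphill. Channel from x = -130 to +107 mm, 60 wide inside, side walls 3 thick and 22 high. Lip 8 high at the lower end.
- end_stop (a point): Middle of the downhill face of the end stop, a dark steel block at the gutter's upper end, 60 mm wide, 46 mm high; gutter frame x = 107, y = 0, z = 23 mm.
- sill (a point): Top middle of the seat's sill, a half-round bar across the floor, 2.5 mm high and 5 mm wide; gutter frame x = 68, y = 0, z = 2.5 mm. A roller pushed over it drops between sill and end stop and rests there by itself, its centre at gutter x = 80 to 82 mm. Getting over needs about 2 to 5 N.
- low_bar (a point): Between this bar and the sill a roller let go rolls back down. Top middle of a second half-round bar across the floor, 5 mm high, gutter frame x = -82 mm, near the lower end; the roller rests against its uphill side at the start.
- roller: Loose round ground steel roller, slippery (friction about 0.2), with a dark bearing in each end, 50 mm diameter, 54 mm long, 0.2 to 0.45 kg, lying across the gutter so that it rolls along it. Origin: its centre, 25 mm above the gutter's floor; its y axis is the rolling axis (x and z turn as it rolls). Starts with its centre at gutter x = -65 mm. Its top 28 mm stand above the side walls.
- keeper (a joint): Angle of the keeper, a dark flat bar on a pivot at the gutter's left side, swinging just over the rim. 0: straight out to the left; pi/2: downhill beside the gutter; 3.14: home, across the gutter just downhill of the seated roller, at its end of travel (a roller not seated blocks it). Grows counterclockwise from above. Starts 0.7 to 1.4; stays where left (friction 0.4 N at the peg).
- keeper_peg (a point): Top centre of the keeper's upright round steel peg, 12 mm diameter, from 30 to 64 mm above the gutter's floor, 75 mm from the pivot; push it sideways to swing the keeper. The bar is 12 mm wide, lies 24 to 30 mm above the gutter's floor and reaches 81 mm from the pivot.
- keeper_hinge (a point): Pivot of the keeper, at the bar's underside: x = 46, y = 46, z = 24 mm in the gutter's frame. The axis is the gutter's z axis. Fixed.
- ring: Bystander: plain steel sleeve standing on the worktop to the right of the stand, 48 mm diameter, 40 mm high; origin at the centre of its underside.
- cap: Bystander: turned brass screw cap on the worktop to the left of the stand, 55 mm across, 32 mm high; origin at the centre of its underside.
- pen: Bystander: dark marker pen lying on the worktop to the left of the stand's lower end, about 135 mm long, 16 mm thick; origin under its middle.

How it is judged (in metres and radians):
On the way, in this order (a step that is already met when the one before it is completed fails the run):
1. the roller lies in its seat between the sill and the end stop, the keeper not yet across (x of roller in the frame of gutter between 0.076 and 0.086 m and y of roller in the frame of gutter between -0.006 and 0.006 m and z of roller in the frame of gutter between 0.02 and 0.029 m and value of joint keeper below 2.6 rad), for 0.3 s.
2. the keeper is swung home across the gutter behind the roller (value of joint keeper above 3 rad), for 0.2 s.
At the end, for the whole second after the job is handed in: The roller rests in its seat against the end stop (centre 76 to 86 mm uphill of the gutter's origin, within 6 mm of the middle, down on the floor between sill and stop) and the keeper is across the gutter within 0.14 rad of its end of travel (x of roller in the frame of gutter between 0.076 and 0.086 m and y of roller in the frame of gutter between -0.006 and 0.006 m and z of roller in the frame of gutter between 0.02 and 0.029 m and value of joint keeper above 3 rad and linear speed of roller below 0.01 m/s); the robot touches nothing.
It fails at once if the roller is lifted more than 15 mm off the gutter's floor (z of roller in the frame of gutter above 0.04 m).
It fails at once if the steel sleeve is moved more than 20 mm or tipped (distance of ring from where it was at the start of the episode above 0.02 m or angle between ring's own z axis and vertical above 0.3 rad).
It fails at once if the brass cap is moved more than 20 mm or tipped (distance of cap from where it was at the start of the episode above 0.02 m or angle between cap's own z axis and vertical above 0.3 rad).
It fails at once if the marker pen is moved more than 20 mm (distance of pen from where it was at the start of the episode above 0.02 m).
It also fails if it takes over 54 s, if anything falls off the work surface, if the arm or the gripper's body presses on something with over 40 N, if the wrist force passes 120 N, or if a joint passes its speed limit or range.

ROBOT

A 7-joint arm with a two-finger parallel gripper is mounted at the origin on a cart in front of the work surface, level with it; the furniture and walls round the work are solid. World frame = base frame: x ahead of the robot, y to its left, z up, the work surface at z = 0. Lengths are in mm, angles in rad, forces in N, time in s.
With the tool pointing down it reaches from about 425 to 825 mm from the base axis. Payload 3.6 kg.
Tool frame: the origin (TCP) lies at the very end of the fingers, on their centre line; the grasp point (between the pads) lies 19 mm behind it; z points along the fingers, y is the line along which they close (so a half turn about z gives the same grasp; the last joint's range is limited). The gripper opens to 93 mm and grips with 3 to 60 N. Pads are 15 mm wide; open, the fingers measure 128 mm over their backs; the gripper's body (75 mm by 188 mm) begins 65 mm behind the grasp point.
Start: joints at [-1.181, 0.615, -0.013, 1.423, 0.008, 1.103, -0.04], TCP at [262.513, 594.599, 218.64] pointing down, gripper open.
Joint ranges: [-3.12, 3.12], [-0.3, 2.06], [-1.34, 1.32], [0.26, 2.42], [-1.36, 4.5], [0.01, 1.98], [-2.84, 2.84]. Speed limits (rad/s): [2.79, 2.79, 3.14, 3.14, 3.14, 3.14, 3.14].

INTERFACE

Orientations are given as a 3x3 rotation matrix whose columns are the frame's x, y, z axes.
In Python, from workcell import arm gives the robot as it stands.
- The arm moves only by the tool tcp_steps, called by a JSON object that holds its "method" and its "body". Schema: {"type":"object","properties":{"moves":{"type":"array","items":{"type":"object","properties":{"dx":{"type":"number"},"dy":{"type":"number"},"dz":{"type":"number"},"rx":{"type":"number"},"ry":{"type":"number"},"rz":{"type":"number"}},"additionalProperties":false},"minItems":1,"maxItems":10},"finger_gap":{"type":"number"},"force":{"type":"number"},"only":{"type":"string"},"quiet":{"type":"boolean"},"lines":{"type":"string"}},"required":["moves"],"additionalProperties":false}. moves is a list of rows, 1 to 10 of them, each an object with the fields dx, dy, dz (the shift in mm), rx, ry, rz (a rotation vector in rad); a field left out counts as zero; each row shifts and turns the commanded pose from where the row before left it, along the tool's axes as they then stand; what a row does not reach is not made up. A row lasts 1/8 s, in which the tool goes at most 62.5 mm and 0.188 rad, less where a joint would pass 70% of its speed; a pose out of reach is approached as far as the arm can. finger_gap is the opening from 0.0 (shut) to 1.0 (fully open), set as the call begins (left out keeps the last). The fingers move at their own pace and stop on an object; force is the grip in N (left out, the last holds). Time passes only in rows, so rows that do not move let the fingers close. The tool returns the time, the measured TCP pose, the force, the opening and the grip force at its end. only (a regular expression) keeps the lines of the reply that match it, lines (a string "A,B") keeps lines A to B, and quiet returns only ok. Input that does not fit is refused with a message, and nothing moves.
- arm.get_obs(): the state, without advancing time (a new reading comes with each control period).
- arm.capture(name): name is "scene" or "top"; returns the picture (400x640x3 uint8, red, green, blue); there is no depth.
- arm.get_calibration(name): a dict with "vertical_fov" (degrees; the focal length in pixels is half the picture's height over the tangent of half this angle, whatever the lens; pixels are square), "cx", "cy" (the principal point, pixels), "rvec" (rotation vector, rad) and "tvec" (3), from world to camera coordinates, as OpenCV has them. Camera axes: x right, y down, z forward; pixel columns grow to the right and rows downward; lengths in mm; the calibration is good to about 2 mm. A picture is of the moment at which its call begins. get_calibration takes no time and is no camera call.
- arm.finish_job(): hands the job in; it is judged then, once.
The state is a dict: "time_s": time; "joint_pos": joint angles; "qvel": joint speeds; "joint_torque": joint torques, N m; "eef_pos": TCP position; "eef_rot": TCP orientation; "wrist_force": force on the tool from outside, world axes, zero at the start; "moment": the same for the moment, N m; "width": opening from 0.0 (shut) to 1.0 (fully open); "gripper_force": force on a finger pad.
Only numpy, scipy, OpenCV 4.12 (cv2) and the standard library are available. Lean on these libraries where they do the work, as an engineer would, in place of code of your own. Each camera call takes 0.05 s, during which the arm holds its last target. There are 200 camera calls.

## Working session

There is one attempt and no reset: what is moved stays moved. The work goes in short steps, Python scripts to look and compute and a tool call to move; the robot and the scene stay as the last step left them, time stands still between calls to the robot, and variables do not carry over. Pictures are saved under pics/ and viewed, at most 10 in all, crops included, and the job is handed in when it is done.

```bash
ls; mkdir -p pics
```

Run:
```python
from workcell import arm
import cv2
for n in("scene","top"):
    cv2.imwrite(f"pics/{n}0.png",arm.capture(n)[:,:,::-1]); print(arm.get_calibration(n))
o=arm.get_obs();print(o["eef_pos"],o["eef_rot"],o["time_s"],o["width"])
```

```text
pics
workcell.py
{'vertical_fov': 43.124773904849526, 'cx': 324.56716349695074, 'cy': 202.81141112114886, 'rvec': array([ 1.67970792,  2.20383098, -0.60131227]), 'tvec': array([ -53.98784171, -431.06630738, 1213.40024515])}
{'vertical_fov': 57.54878498625065, 'cx': 319.43080737899277, 'cy': 197.95034187409843, 'rvec': array([ 2.14698111, -2.19631727,  0.08537541]), 'tvec': array([219.30054756, 536.52752084, 933.11417499])}
[262.25556105 593.95447405 217.61255669] [[-9.14832537e-01  4.03832461e-01 -8.78826585e-04]
 [ 4.03833413e-01  9.14830044e-01 -2.13647940e-03]
 [-5.88027701e-05 -2.30942041e-03 -9.99997332e-01]] 0.1 1.0013542111956855
```

View pics/scene0.png

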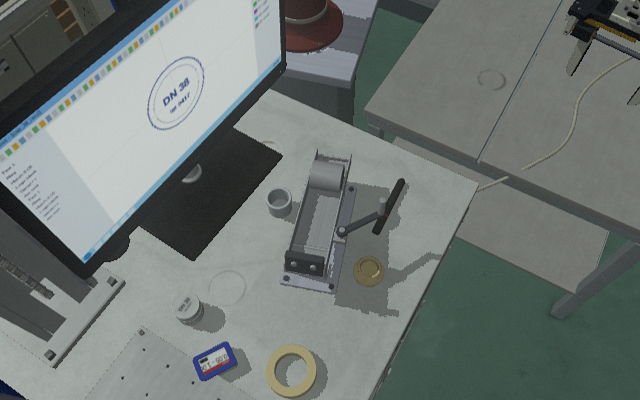

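View pics/top0.png

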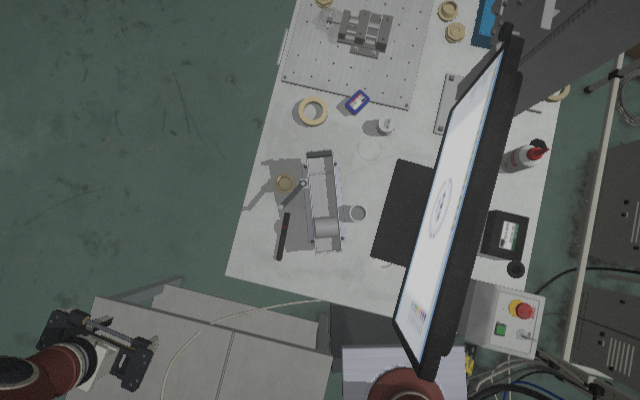

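The scene view shows the gutter around (320,220), with the roller at its far end (325,175), the keeper pivot at (341,232) and the peg near (382,205). The top view shows the end stop at (319,155), the roller at (327,228), the cap at (285,184), the pen at (283,236) and the ring at (357,213). The next step is enlarged crops.

Create h.py:
```python
import numpy as np,cv2
from workcell import arm
def cam(n):
    c=arm.get_calibration(n);f=200/np.tan(np.radians(c["vertical_fov"]/2))
    K=np.array([[f,0,c["cx"]],[0,f,c["cy"]],[0,0,1]]);R=cv2.Rodrigues(c["rvec"])[0];t=np.array(c["tvec"]).reshape(3)
    return K,R,t
def ray(n,p):
    K,R,t=cam(n);d=R.T@np.linalg.inv(K)@[p[0],p[1],1];return -R.T@t,d/np.linalg.norm(d)
def onz(n,p,z):
    o,d=ray(n,p);return o+d*(z-o[2])/d[2]
def proj(n,P):
    K,R,t=cam(n);q=(R@np.atleast_2d(P).T).T+t;q=q@K.T;return q[:,:2]/q[:,2:]
def tri(a,b):
    A=np.zeros((3,3));v=np.zeros(3);L=[ray("scene",a),ray("top",b)]
    for o,d in L:
        M=np.eye(3)-np.outer(d,d);A+=M;v+=M@o
    P=np.linalg.solve(A,v);return P,[round(np.linalg.norm((np.eye(3)-np.outer(d,d))@(P-o)),1) for o,d in L]
```

Run:
```python
import cv2
a=cv2.imread("pics/scene0.png")[140:300,260:420];b=cv2.imread("pics/top0.png")[140:260,260:380]
cv2.imwrite("pics/s1.png",cv2.resize(a,(800,800),interpolation=cv2.INTER_CUBIC)[:, :][100:700]) 
cv2.imwrite("pics/t1.png",cv2.resize(b,(600,600),interpolation=cv2.INTER_CUBIC))
from h import *
print(onz("top",(319,155),75),onz("top",(327,228),75),onz("top",(395,390),0))
```

```text
[645.49674694 205.29549053  75.        ] [461.90469072 189.57064769  75.        ] [43.07838583 23.89581878  0.        ]
```

View pics/s1.png

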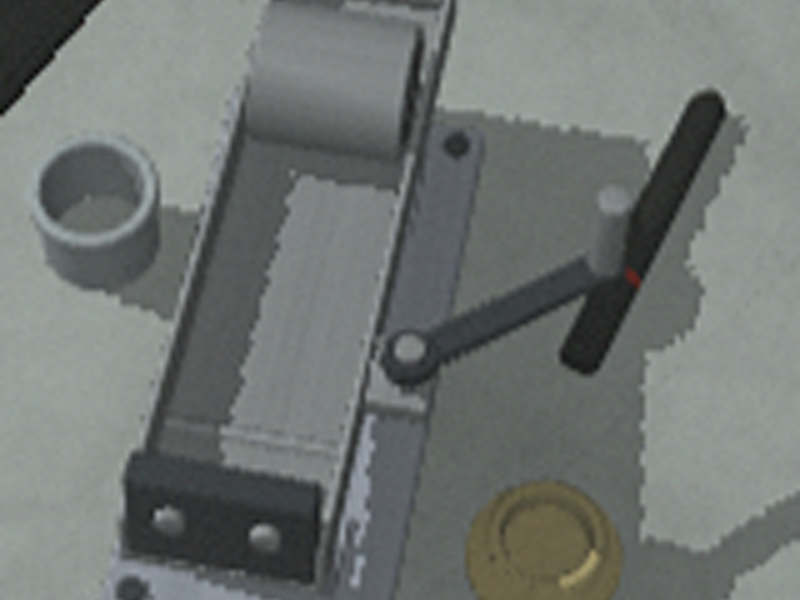

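View pics/t1.png

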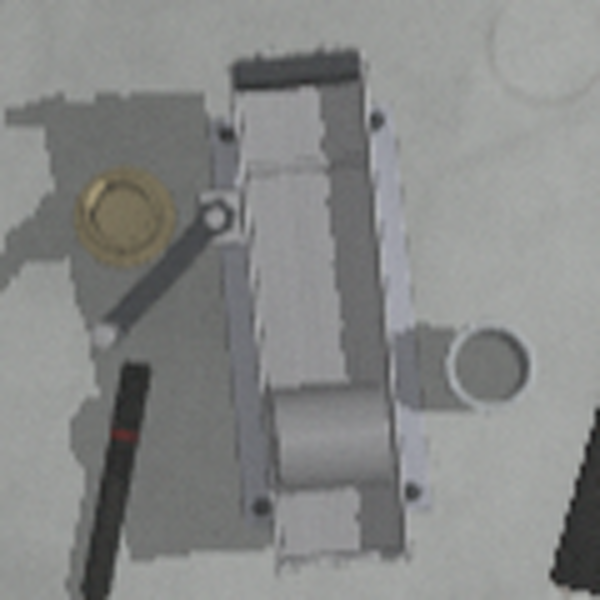

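The scene crop shows the peg top at (382.2,199), the pivot cap at (341.2,229.6) and the end stop at lower left. The top crop shows the peg at (280.6,206.2), the pivot at (302.8,183), and base plate bolts at crop (226,133), (377,119), (262,507) and (413,492). The monitor is on the right, clear of the gutter.

Add to h.py:
```python
def G(x,y,yaw):
    s=np.radians(7);c,d=np.cos(yaw),np.sin(yaw)
    X=np.array([c*np.cos(s),d*np.cos(s),np.sin(s)]);Y=np.array([-d,c,0]);return np.c_[X,Y,np.cross(X,Y)],np.array([x,y,75.])
```

Run:
```python
from h import *
from scipy.optimize import least_squares
np.set_printoptions(precision=1,suppress=True)
T=lambda u,v:(259.6+u/5,139.6+v/5); S=lambda u,v:(259.6+u/5,159.6+v/5)
for n in("scene","top"): print(n,ray(n,(320,200))[0])
print("pivot",*tri(S(408,350),T(216,217)));print("peg",*tri(S(613,197),T(104,333)))
b=np.array([onz("top",T(*p),6)[:2] for p in[(226,133),(377,119),(262,507),(413,492)]])
print("bolts",b,np.linalg.norm(b[0]-b[1]),np.linalg.norm(b[0]-b[2]))
d=(b[0]+b[1]-b[2]-b[3]);yaw=np.arctan2(d[1],d[0]);print("yaw",yaw)
# points: lower rim outer corners, stop downhill top corners, sill ends, pivot
obs=[("top",T(216,217),(46,46,32)),("scene",S(408,350),(46,46,32)),("top",T(278,558),(-130,33,22)),("top",T(407,550),(-130,-33,22)),
 ("top",T(236,89),(107,30,46)),("top",T(360,78),(107,-30,46)),("top",T(250,170),(68,30,2.5)),("scene",S(455,2),(-130,33,22))]
def r(p):
    R,o=G(*p);return np.concatenate([proj(n,R@np.array(q)+o)[0]-m for n,m,q in obs])
s=least_squares(r,[540,190,yaw],loss="soft_l1");print("fit",s.x,s.x[2].round(4));print(r(s.x).reshape(-1,2))
R,o=G(*s.x)
print("proj roller c",proj("top",R@[-65,0,25]+o),"meas",T(334,437))
for n,a,c in[("pivot",S(408,350),T(216,217)),("peg",S(613,197),T(104,333))]:print(n,R.T@(tri(a,c)[0]-o))
bb=np.c_[b,np.full(4,6)];print("bolts g",(bb-o)@R)
for n,p in[("cap",T(125,217)),("ring",T(488,366)),("pen",T(135,370)),("pen2",T(97,595))]:print(n,onz("top",p,20),R.T@(onz("top",p,20)-o))
```

```text
scene [927.7 323.8 834. ]
top [457.  198.9 978.9]
pivot [570.2 244.3 116.3] [np.float64(0.9), np.float64(0.9)]
peg [514.1 295.8 142.9] [np.float64(0.5), np.float64(0.5)]
bolts [[630.1 244.9]
 [635.8 163. ]
 [428.8 229.5]
 [434.9 149.2]] 81.9993954793629 201.91504472168526
yaw 0.07258122301086306
fit [533.1 195.9   0.1] 0.0754
[[ 0.2 -0.3]
 [ 0.7  1.7]
 [ 0.5  2.8]
 [ 1.5  1.7]
 [ 0.1 -1.2]
 [ 0.7 -1.5]
 [-0.5 -0.3]
 [ 0.9 -5.8]]
proj roller c [[326.5 226.4]] meas (326.40000000000003, 227.0)
pivot [45.4 45.5 36. ]
peg [ -3.1 101.1  68.8]
bolts g [[  91.3   41.5  -80.7]
 [  90.8  -40.5  -80.7]
 [-109.1   41.4  -56.1]
 [-109.   -39.2  -56.1]]
cap [583.8 298.7  20. ] [ 51.2  98.7 -61.7]
ring [500.3 108.6  20. ] [-45.7 -84.5 -49.8]
pen [502.4 294.5  20. ] [-29.7 100.7 -51.8]
pen2 [385.5 316.1  20. ] [-143.8  131.   -37.8]
```

Run:
```python
from h import *
np.set_printoptions(precision=0,suppress=True)
print("monitor robot-end low corner",*tri((285,70),(395,322)));print("far low",*tri((85,272),(503,30)))
```

```text
monitor robot-end low corner [233.  35.  82.] [np.float64(3.2), np.float64(3.2)]
far low [795. -67. 328.] [np.float64(68.9), np.float64(68.9)]
```
Robot-end low corner at (233,35,82)? Top edge of monitor at robot end further right and higher, maybe z ~400, in the top view (432,378). Compute: at z=400: y = 199-(432-320)/364*579=21?, x=457-(378-198)/364*579=171. Hmm, so monitor top corner ~(170,20,400)?? Base at 0,0. The monitor plane: goes from (233,35) toward +x (~(795,-67)). Arm at azimuth 20°, forearm above: in the vertical plane through (0,0),(530,200): at x=170 → y=62; at x=233,y=85. Distance of monitor from arm plane: about (62-20)*cos20≈40 mm, arm radius ~60-ish. But arm height there: shoulder to elbow—elbow likely above 400 at radius 150-250. Hmm: risk. j2=0.615: upper arm tilted 35° from vertical, j4=1.42: forearm then 117° from vertical... With shoulder height maybe ~300, upper arm ~400: elbow at r=230, z=630; forearm from there going outward. So shoulder up to elbow: at r=180,z≈550. Monitor top height unknown, need: tri top corner of robot end: scene (285,0)-cut off. The monitor corner in top image: screen shape: visible corners (395,322) low-left & (430,378) right... the scene's top is cut off. Bezel thickness too. Monitor height ~ 300-350 typical: far low (not matched). Rows: the edge from (395,322) to (430,378) is the robot-end edge, 560-ish wide monitor. If screen width ~600 (in x from 233 to 800?) height ~340. Tilt: With direction normal facing left and up. Tilted bottom (233,35,82), height 340 upright => top z ~ 410. At z=410, x=457-(180/364)*569=176?? but a vertical edge would keep x=233. Inconsistent unless monitor edge is rolled—top camera perspective: at x=233, row 378 → depth=(457-233)/180*364=453 → z=526; y=199-(112/364)*453=60. Hmm so vertical edge from (233,35,82) to (233,60,526)? 444 high... Tri error of 3.2 px. Screen faces left and visible from top so should tilt back to y smaller. The camera is at y=199; an upright screen to the right facing left (+y) is visible from a camera to the left. So fine: upright at y≈35-60, x from 233 to ~800, height ~82 to ~450-ish. With calibration approximate. Hmm, that's large; the picture may show orientation: the monitor is angled.

Run:
```python
from h import *
import cv2
np.set_printoptions(precision=0,suppress=True)
print("logo",*tri((176,93),(437,213)))
t=cv2.imread("pics/top0.png")[20:390,380:540];s=cv2.imread("pics/scene0.png")[0:290,0:300]
t=cv2.resize(t,None,fx=1.6,fy=1.6,interpolation=cv2.INTER_CUBIC);s=cv2.resize(s,None,fx=1.8,fy=1.8,interpolation=cv2.INTER_CUBIC)
c=np.zeros((600,800,3),np.uint8);c[:t.shape[0],:t.shape[1]]=t;c[:s.shape[0],260:260+s.shape[1]]=s
cv2.imwrite("pics/mon.png",c)
```

```text
logo [487. -29. 265.] [np.float64(5.4), np.float64(5.4)]
```

View pics/mon.png

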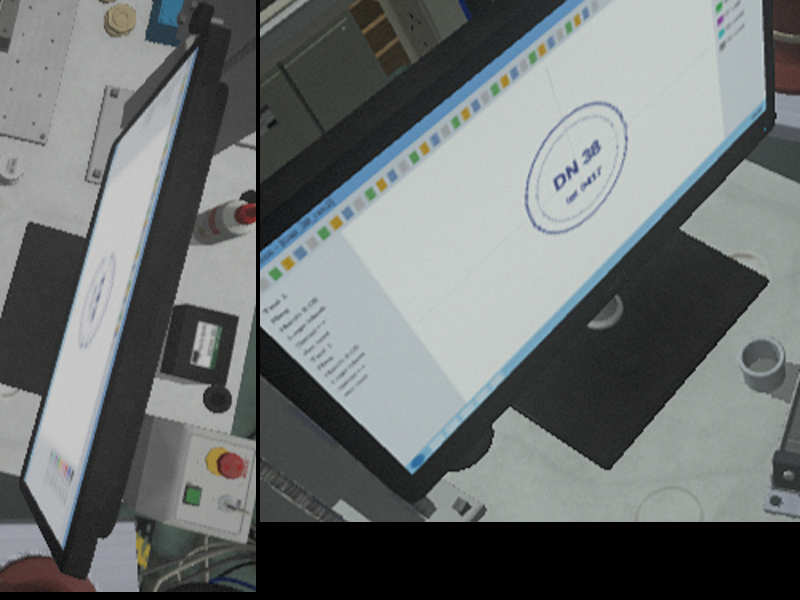

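Run:
```python
from h import *
np.set_printoptions(precision=0,suppress=True)
A,e=tri((285,65),(393.7,322));B,f=tri((82,272),(454,104));C,_=tri((176,93),(437,213));print(A,e,B,f,C)
m=(A+B)/2;print("top robot end",A+2*(C-m),"top far",B+2*(C-m), "check",proj("top",A+2*(C-m)),"vs 420,365")
```

```text
[239.  40. 102.] [np.float64(1.5), np.float64(1.5)] [ 748. -117.  128.] [np.float64(3.7), np.float64(3.7)] [487. -29. 265.]
top robot end [226.  58. 401.] top far [736. -99. 427.] check [[420. 380.]] vs 420,365
```

The monitor spans from (232,50) to (740,-108), with z from about 100 to 410. That clears the arm's plane at azimuth 19–24°, where the elbow is at roughly z=650. I'll turn and close the gripper first.

Add to h.py:
```python
GP=(533.1,195.9,0.0745)
def to(p,az=None,z=None):  # p: gutter coords of TCP wanted; prints shift in tool axes and remaining turn about tool z
    R,o=G(*GP);w=R@np.array(p,float)+o
    ob=arm.get_obs();E=np.array(ob["eef_rot"])
    if z is not None:w[2]=z
    d=E.T@(w-ob["eef_pos"])
    y=np.arctan2(E[1,1],E[0,1]);print("gutter pos",(R.T@(ob["eef_pos"]-o)).round(1),"shift tool",d.round(1),"dist",np.linalg.norm(d).round(),"F",np.round(ob["wrist_force"],1),"t",ob["time_s"])
    if az is not None:print("turn rz", -((az+GP[2]-y+np.pi)%(2*np.pi)-np.pi))
```

```text
(no output)
```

{"method": "tcp_steps", "body": {"moves": [{"rz": -0.17}, {"rz": -0.17}, {"rz": -0.155}], "finger_gap": 0.0, "force": 20}}

```text
time_s: 0.48
eef_pos: [262.4, 594.2, 218.0]
eef_rot: [[-0.996, -0.084, -0.001], [-0.084, 0.996, -0.001], [0.001, -0.001, -1.0]]
wrist_force: [-0.1, 0.2, -0.2]
width: 0.727
gripper_force: 0.0
```

```bash
python3 -c "
from h import *
to((-112,0,0),np.pi/2,z=200)"
```

```text
gutter pos [-221.1  417.3  171.2] shift tool [-125.  -418.6   18.4] dist 437.0 F [-0.1  0.2 -0.2] t 0.475
turn rz 0.010014027334702025
```

{"method": "tcp_steps", "body": {"moves": [{"dx": -6, "dy": -20}, {"dx": -14, "dy": -46, "dz": 2}, {"dx": -14, "dy": -46, "dz": 2}, {"dx": -14, "dy": -46, "dz": 2}, {"dx": -14, "dy": -46, "dz": 2}, {"dx": -14, "dy": -46, "dz": 2}, {"dx": -14, "dy": -46, "dz": 2}, {"dx": -14, "dy": -46, "dz": 2}, {"dx": -14, "dy": -46, "dz": 2}, {"dx": -7, "dy": -30, "rz": 0.01}]}}

```text
time_s: 1.72
eef_pos: [420.7, 185.0, 202.3]
eef_rot: [[-0.998, -0.066, -0.001], [-0.066, 0.998, -0.001], [0.001, -0.001, -1.0]]
wrist_force: [-0.5, -0.6, 0.7]
width: 0.003
gripper_force: 0.0
```

{"method": "tcp_steps", "body": {"moves": [{}, {}]}}

```text
time_s: 1.98
eef_pos: [419.7, 189.0, 202.6]
eef_rot: [[-0.998, -0.071, -0.001], [-0.071, 0.998, 0.001], [0.001, 0.001, -1.0]]
wrist_force: [0.0, 0.2, 0.7]
width: 0.005
gripper_force: 0.0
```

```bash
python3 -c "
from h import *
to((-112,0,14),np.pi/2)
import cv2
cv2.imwrite('pics/s2.png',cv2.resize(arm.capture('scene')[120:320,220:420,::-1],(600,600)))"
```

```text
gutter pos [-97.2   1.5 140.5] shift tool [ -0.8  -1.6 127.3] dist 127.0 F [0.  0.2 0.7] t 1.975
turn rz -0.003850545951646467
```

View pics/s2.png

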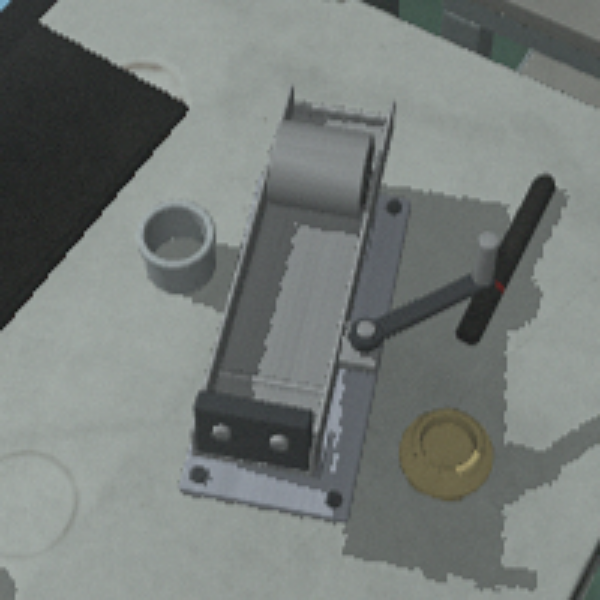

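The arm is outside this crop; the gutter's lower-end rim corners are at (317.5,149.8) and (350.8,154.8). I'll check these and the fingertip against the model.

Run:
```python
from h import *
np.set_printoptions(precision=1,suppress=True)
R,o=G(*GP)
for q in[(-130,-31.5,22),(-130,31.5,22),(107,-30,46),(107,30,46),(-65,0,25)]:print(q,proj("scene",R@q+o),proj("top",R@q+o))
e=arm.get_obs()["eef_pos"];a=proj("scene",e)[0];b=proj("top",e)[0];print("tcp",a,b)
s=arm.capture("scene")[:,:,::-1];t=arm.capture("top")[:,:,::-1]
x,y=a.astype(int);x0=max(x-60,0);y0=max(y-100,0);u,v=b.astype(int)
print(x0,y0,u-50,v-70)
A=cv2.resize(s[y0:y0+150,x0:x0+100],(400,600));B=cv2.resize(t[v-70:v+50,u-50:u+30],(400,600))
cv2.imwrite("pics/f.png",np.hstack([A,B]))
```

```text
(-130, -31.5, 22) [[316.8 148.8]] [[341.9 251.4]]
(-130, 31.5, 22) [[350.7 154.1]] [[316.2 253.9]]
(107, -30, 46) [[285.9 250.6]] [[332.3 153.7]]
(107, 30, 46) [[324.7 257.5]] [[307.  156.2]]
(-65, 0, 25) [[326.9 177.2]] [[326.5 226.4]]
tcp [333.1 115.9] [328.2 247.7]
273 15 278 177
```

View pics/f.png

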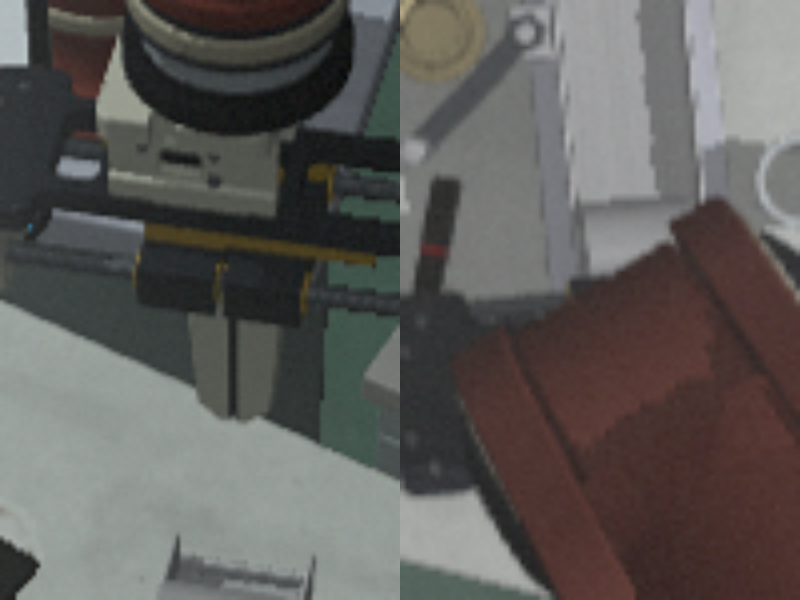

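The closed fingertips are at about (331,119.5) in the scene view, against (333,116) predicted, which agrees to within a couple of millimetres. Descending behind the roller.

{"method": "tcp_steps", "body": {"moves": [{"dy": -1, "dz": 15}, {"dy": -0.6, "dz": 30}, {"dz": 30}, {"dz": 25}, {"dz": 15}, {"dz": 8}, {"dz": 4}, {}]}}

```text
time_s: 3.12
eef_pos: [420.4, 186.5, 75.8]
eef_rot: [[-0.998, -0.07, 0.0], [-0.07, 0.998, 0.0], [-0.0, 0.0, -1.0]]
wrist_force: [-0.2, 0.9, 0.0]
width: 0.003
gripper_force: 0.0
```

```bash
python3 -c "
from h import *
to((-112,0,14),np.pi/2);to((40,0,14))"
```

```text
gutter pos [-112.1   -0.9   14.6] shift tool [-0.2  0.9  0.6] dist 1.0 F [-0.2  0.9  0. ] t 3.125
turn rz -0.0047461950925433705
gutter pos [-112.1   -0.9   14.6] shift tool [-151.1    1.7  -17.9] dist 152.0 F [-0.2  0.9  0. ] t 3.125
```

{"method": "tcp_steps", "body": {"moves": [{"dx": -3, "dz": -0.5, "rz": -0.005}, {"dx": -5, "dz": -0.5}, {"dx": -6, "dz": -0.7}, {"dx": -8, "dz": -1}, {"dx": -8, "dy": 0.5, "dz": -1}, {"dx": -8, "dz": -1}, {"dx": -8, "dy": 0.5, "dz": -1}, {"dx": -8, "dz": -1}, {"dx": -8, "dz": -1}, {"dx": -8, "dz": -1}]}}

```text
time_s: 4.38
eef_pos: [490.6, 192.4, 84.4]
eef_rot: [[-0.997, -0.074, -0.0], [-0.074, 0.997, -0.0], [0.0, -0.0, -1.0]]
wrist_force: [-1.3, 0.6, -0.1]
width: 0.006
gripper_force: 0.4
```

```bash
python3 -c "
from h import *
to((20,0,14),np.pi/2)"
```

```text
gutter pos [-41.2  -0.3  14.5] shift tool [-60.8   0.3  -6.9] dist 61.0 F [-1.3  0.6 -0.1] t 4.375
turn rz -0.00030536605302566855
```

{"method": "tcp_steps", "body": {"moves": [{"dx": -8, "dz": -1}, {"dx": -8, "dz": -1}, {"dx": -8, "dz": -1}, {"dx": -8, "dz": -1}, {"dx": -8, "dz": -1}, {"dx": -8, "dz": -1}, {"dx": -6, "dz": -0.7}, {"dx": -4, "dz": -0.5}, {"dx": -3, "dz": -0.4}]}}

```text
time_s: 5.5
eef_pos: [550.5, 196.8, 91.8]
eef_rot: [[-0.997, -0.074, -0.002], [-0.074, 0.997, -0.0], [0.002, -0.0, -1.0]]
wrist_force: [-3.8, -1.0, 1.8]
width: 0.009
gripper_force: 1.9
```

```bash
python3 -c "
from h import *
to((50,0,14),np.pi/2)"
```

```text
gutter pos [19.3 -0.3 14.6] shift tool [-30.5   0.4  -3.2] dist 31.0 F [-3.8 -1.   1.8] t 5.5
turn rz -0.0002680995721271451
```

{"method": "tcp_steps", "body": {"moves": [{"dx": -3, "dz": -0.4}, {"dx": -3, "dz": -0.4}, {"dx": -3, "dz": -0.4}, {"dx": -3, "dz": -0.4}]}}

```text
time_s: 6.0
eef_pos: [564.5, 197.9, 93.9]
eef_rot: [[-0.997, -0.074, 0.003], [-0.074, 0.997, 0.001], [-0.003, 0.0, -1.0]]
wrist_force: [1.0, 0.4, -0.6]
width: 0.003
gripper_force: 0.0
```

```bash
python3 -c "
from h import *
to((50,0,14),np.pi/2)
cv2.imwrite('pics/s3.png',cv2.resize(arm.capture('scene')[120:320,220:420,::-1],(600,600)))"
```

```text
gutter pos [33.5 -0.3 14.9] shift tool [-16.5   0.4  -1. ] dist 17.0 F [ 1.   0.4 -0.6] t 6.0
turn rz -0.0004981633828267107
```

View pics/s3.png

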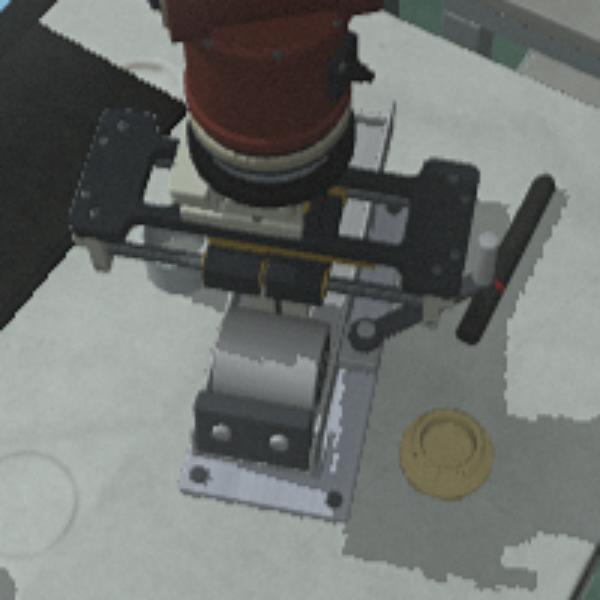

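The roller appears to have passed the sill: the push force rose to 3.8 N, then dropped to zero, and the roller now lies against the dark stop at (268,355) in the crop. I'll back off and raise, then check it from above.

{"method": "tcp_steps", "body": {"moves": [{"dx": 5}, {"dx": 10}, {"dx": 10}, {"dx": 5, "dz": -10}, {"dz": -30}, {"dz": -40}, {"dx": 10, "dy": 20, "dz": -20}, {"dy": 30}, {"dy": 30}, {}], "lines": "1,2"}}

```text
time_s: 7.3
eef_pos: [515.9, 277.9, 194.3]
```

```bash
python3 -c "
from h import *
to((12,114,42))
R,o=G(*GP)
print(proj('scene',[R@[82,0,25]+o,R@[56,-27,25]+o,R@[81,27,25]+o]),proj('top',[R@[82,0,50]+o]))
s=cv2.resize(arm.capture('scene')[180:290,260:360,::-1],(545,600));t=cv2.resize(arm.capture('top')[140:220,290:320+20,::-1],(250,400))
c=np.zeros((600,800,3),np.uint8);c[:,:545]=s;c[:400,550:]=t
cv2.imwrite('pics/s4.png',c)"
```

```text
gutter pos [  3.5  83.1 119.8] shift tool [-18.   30.6  76.3] dist 84.0 F [ 0.5 -0.5 -0.6] t 7.3
[[308.89067034 247.55393686]
 [295.94689422 231.15672263]
 [325.84843801 250.00407779]] [[320.67053757 165.41589872]]
```

View pics/s4.png

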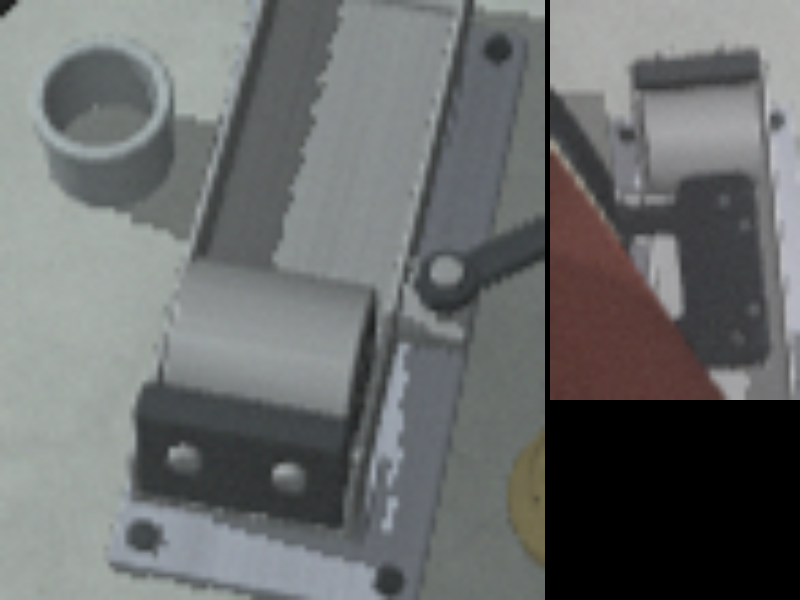

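The roller sits flush against the stop and stays there with nothing touching it. Next I turn the tool by 2.42 rad to face the peg's push direction.

{"method": "tcp_steps", "body": {"moves": [{"rz": 0.185}, {"rz": 0.185}, {"rz": 0.185}, {"rz": 0.185}, {"rz": 0.185}, {"rz": 0.185}, {"rz": 0.185}, {"rz": 0.185}, {"rz": 0.185}, {"rz": 0.185}], "lines": "1,2"}}

```text
time_s: 8.65
eef_pos: [517.5, 272.4, 193.9]
```

{"method": "tcp_steps", "body": {"moves": [{"rz": 0.185}, {"rz": 0.185}, {"rz": 0.185}, {"rz": 0.02}, {}]}}

```text
time_s: 9.28
eef_pos: [517.2, 273.7, 193.7]
eef_rot: [[0.703, 0.712, 0.0], [0.712, -0.703, -0.0], [-0.0, 0.0, -1.0]]
wrist_force: [-0.2, -0.9, 1.1]
width: 0.002
gripper_force: 0.0
```

```bash
python3 -c "
from h import *
to((19.5,121,42),-.852); print(arm.get_obs()['joint_pos'])"
```

```text
gutter pos [  4.5  78.8 119.1] shift tool [ 46.1 -15.9  74.6] dist 89.0 F [-0.2 -0.9  1.1] t 9.275
turn rz -0.0014354211854810117
[-0.86821185  0.59004211  0.5618483   1.66376999 -0.36134035  0.99327621
 -0.96170191]
```

{"method": "tcp_steps", "body": {"moves": [{"dx": 12, "dy": -4}, {"dx": 20, "dy": -7}, {"dx": 14, "dy": -5}, {"dz": 10}, {"dz": 25}, {"dz": 25}, {"dz": 10}, {"dz": 5}, {}]}}

```text
time_s: 10.4
eef_pos: [538.3, 318.4, 118.9]
eef_rot: [[0.703, 0.711, 0.001], [0.711, -0.703, 0.0], [0.0, 0.0, -1.0]]
wrist_force: [-0.7, 0.2, -0.3]
width: 0.006
gripper_force: 0.0
```

```bash
python3 -c "
from h import *
to((19.5,121,42),-.852);to((-3.1,101.1,42))
R,o=G(*GP);print(proj('scene',[R@[-3,101,64]+o]))
cv2.imwrite('pics/s5.png',cv2.resize(arm.capture('scene')[140:290,260:460,::-1],(800,600)))"
```

```text
gutter pos [ 19.5 121.8  41.8] shift tool [-0.6  0.6 -0.2] dist 1.0 F [-0.7  0.2 -0.3] t 10.4
turn rz -0.0026363167465803805
gutter pos [ 19.5 121.8  41.8] shift tool [-30.6   0.9   2.5] dist 31.0 F [-0.7  0.2 -0.3] t 10.4
[[382.12854712 200.91321076]]
```

{"method": "tcp_steps", "body": {"moves": [{"dx": -8, "dy": 0.5}, {"dx": -7}, {"dx": -9, "dy": -1.3, "dz": 0.8, "rz": -0.12}, {"dx": -9, "dy": -1.3, "dz": 0.8, "rz": -0.12}, {"dx": -9, "dy": -1.3, "dz": 0.8, "rz": -0.12}, {"dx": -9, "dy": -1.3, "dz": 0.8, "rz": -0.12}, {"dx": -9, "dy": -1.3, "dz": 0.8, "rz": -0.12}, {"dx": -9, "dy": -1.3, "dz": 0.5, "rz": -0.12}, {"dx": -9, "dy": -1.3, "rz": -0.12}]}}

```text
time_s: 11.58
eef_pos: [494.6, 255.0, 114.5]
eef_rot: [[-0.064, 0.998, 0.001], [0.998, 0.064, 0.001], [0.001, 0.001, -1.0]]
wrist_force: [0.2, 0.5, -0.4]
width: 0.004
gripper_force: 0.3
```

```bash
python3 -c "
from h import *
th=.72+.84;s=15
to((46-75*np.sin(th)+s*np.cos(th),46+75*np.cos(th)+s*np.sin(th),42),th-np.pi/2)
cv2.imwrite('pics/s6.png',cv2.resize(arm.capture('scene')[140:290,260:460,::-1],(800,600)))"
```

```text
gutter pos [-29.   61.8  43.4] shift tool [0.  0.3 1.4] dist 1.0 F [ 0.2  0.5 -0.4] t 11.575
turn rz 0.00039285864038474116
```

{"method": "tcp_steps", "body": {"moves": [{"dx": -9, "dy": -1.3, "rz": -0.12}, {"dx": -9, "dy": -1.3, "rz": -0.12}, {"dx": -9, "dy": -1.3, "dz": -0.3, "rz": -0.12}, {"dx": -9, "dy": -1.3, "dz": -0.3, "rz": -0.12}, {"dx": -9, "dy": -1.3, "dz": -0.5, "rz": -0.12}, {"dx": -9, "dy": -1.3, "dz": -0.5, "rz": -0.12}, {"dx": -9, "dy": -1.3, "dz": -0.7, "rz": -0.12}, {"dx": -9, "dy": -1.3, "dz": -0.8, "rz": -0.12}, {"dx": -9, "dy": -1.3, "dz": -1, "rz": -0.12}]}}

```text
time_s: 12.75
eef_pos: [524.6, 183.1, 118.4]
eef_rot: [[-0.91, 0.416, -0.0], [0.416, 0.91, -0.0], [0.0, -0.0, -1.0]]
wrist_force: [0.1, 1.4, 0.9]
width: 0.005
gripper_force: 0.3
```

```bash
python3 -c "
from h import *
th=3.1;s=15
to((46-75*np.sin(th)+s*np.cos(th),46+75*np.cos(th)+s*np.sin(th),42),th-np.pi/2)"
```

```text
gutter pos [ -4.  -12.1  44.2] shift tool [-35.8   1.2  -1.7] dist 36.0 F [0.1 1.4 0.9] t 12.75
turn rz -0.46152510560588267
```

{"method": "tcp_steps", "body": {"moves": [{"dx": -9, "dy": -1.3, "dz": -1, "rz": -0.12}, {"dx": -9, "dy": -1.3, "dz": -1, "rz": -0.12}, {"dx": -9, "dy": -1.3, "dz": -1, "rz": -0.12}, {"dx": -8, "dz": -1, "rz": -0.1}, {"dx": -2}, {}]}}

```text
time_s: 13.5
eef_pos: [556.9, 170.1, 121.9]
eef_rot: [[-1.0, -0.027, -0.005], [-0.027, 1.0, -0.002], [0.005, -0.002, -1.0]]
wrist_force: [-4.6, -0.9, 2.5]
width: 0.006
gripper_force: 2.5
```

```bash
python3 -c "
from h import *
to((46-15,-29,42),np.pi/2)"
```

```text
gutter pos [ 27.4 -27.5  43.9] shift tool [-3.9 -1.3  1.4] dist 4.0 F [-4.6 -0.9  2.5] t 13.5
turn rz -0.047872932513121746
```

{"method": "tcp_steps", "body": {"moves": [{"dx": -1}, {"dx": -1}, {}], "lines": "2,4"}}

```text
eef_pos: [557.1, 170.1, 121.7]
eef_rot: [[-1.0, -0.028, -0.008], [-0.028, 1.0, -0.003], [0.008, -0.003, -1.0]]
wrist_force: [-8.0, -1.0, 5.7]
```

{"method": "tcp_steps", "body": {"moves": [{"dx": 5}, {"dx": 15}, {"dx": 15, "dz": -10}, {"dx": 10, "dz": -40}, {"dx": 30, "dz": -40}, {"dx": 40, "dz": -20}, {"dx": 40}, {}], "lines": "2,4"}}

```text
eef_pos: [404.1, 166.7, 233.4]
eef_rot: [[-1.0, -0.031, 0.002], [-0.031, 1.0, 0.0], [-0.002, 0.0, -1.0]]
wrist_force: [0.5, 0.1, -0.1]
```

```bash
python3 -c "
from h import *
to((-100,0,100))
R,o=G(*GP);print(proj('scene',[R@[46,-29,64]+o,R@[46,46,34]+o,R@[82,27,25]+o]).round(1),proj('top',[R@[46,-29,64]+o]).round(1))
s=cv2.resize(arm.capture('scene')[180:290,260:360,::-1],(545,600));t=cv2.resize(arm.capture('top')[140:220,290:340,::-1],(250,400))
c=np.zeros((600,800,3),np.uint8);c[:,:545]=s;c[:400,550:]=t
cv2.imwrite('pics/s7.png',c)"
```

```text
gutter pos [-110.6  -19.5  173.2] shift tool [-18.4  20.3  71.4] dist 76.0 F [ 0.5  0.1 -0.1] t 14.875
[[295.4 211.8]
 [341.9 230.7]
 [325.7 250.5]] [[334.7 179.4]]
```

View pics/s7.png

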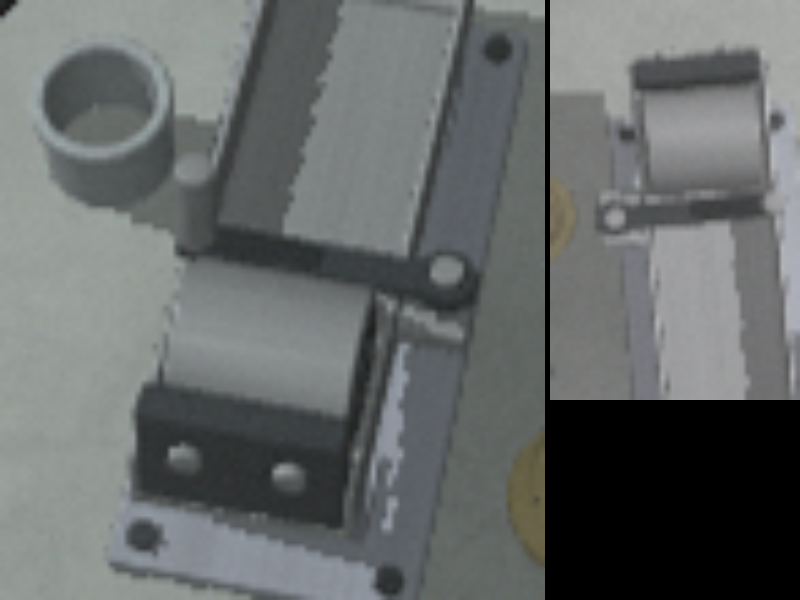

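The keeper lies straight across behind the seated roller. Its peg is at (295.8,210.3), against (295.4,211.8) predicted for full home, and it stiffened at its stop. The arm is clear of everything.

```bash
python3 -c "
from workcell import arm
print(arm.finish_job())"
```

```text
the job is handed in; nothing more can be done
None
```

The job is handed in. The roller sits in its seat against the end stop and the keeper is fully home across the gutter, with the arm clear. The arm never went near the sleeve, cap or pen. All of this is from my own measurements and pictures, as the hand-in returned no verdict.

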